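Nest the fruit dish in its peel dish and hold the pair out to the cook, handle first

TASK

Serve the clementine, with a dish for its peel, to the cook who stands at the hob on the left: set the white dish, fruit and all, fully down into its empty blue twin where that stands, with the white handles well to the side of the blue ones, not over them, so that each dish can be taken by its own. Then take the pair by a blue handle, lift it well clear of the worktop, and only then turn it level through a quarter turn, so that you hold it from the right and the free blue handle points left to the hob; finish while still holding it out there. The clementine must stay in the middle of its dish and both dishes about level all the time, and nothing else on the worktop may be disturbed.

Things in the scene. Friction and masses are not known exactly. Their poses are not given: they have to be found in the camera images.
- fruit_dish: white round dish with the clementine in it, loose, 0.11 kg, starting left or right on the worktop. Origin: centre of its underside. Rim 134 mm across and 41 mm high, cone wall, foot 72 mm across. Inside: flat ring floor 77 mm across, 12 mm above the underside, with a dimple 6 mm deep for the fruit. Equal handles along its own +x and -x; x axis starts within 0.35 rad of the world's x
- peel_dish: blue round dish, empty, of the same shape, size, weight and axes, on the worktop on the other side; x axis starts within 0.35 rad of the world's x. Nested in it, the white dish's origin lies 12 mm above the blue one's, with up to 4 mm play sideways; the white handles then pass just over the blue rim; turned 50 degrees or more from the blue ones, they leave these free to grip
- white_handle (a point): grip point of the white dish's handle nearest the robot, on its -x side, 82 mm from its centre and 37 mm above its underside (axes as the dish's). Each handle, blue or white, is a level loop from 67 to 106 mm from the dish's centre, 32 mm wide along the dish's y (flat sides), 32 to 42 mm above the underside: grip it firmly (80 N or more) across the 32 mm from above
- blue_handle (a point): the same grip point on the blue dish's handle nearest the robot (on its -x side), 82 mm from its centre and 37 mm above its underside
- clementine: orange clementine, a ball of 58 mm diameter, 0.09 kg, lying loose in the dimple of the white dish; origin at its underside as it starts, turning with the fruit
- clementine_center (a point): centre of the clementine, 29 mm from its skin
- hob_side (a point): fixed point on the worktop at its left end beside the hob, towards which the free handles shall point; its axes are the world's (x ahead, y left, z up). A wall cupboard hangs over the back of the worktop, beyond x = 0.55 m and from 0.44 m up: keep the arm's wrist clear of it
- jam_jar: jam jar, 62 mm diameter, 99 mm high, at the back between the dishes; origin at its underside; leave alone
- egg_timer: white egg timer, 66 mm diameter, 62 mm high, at the back; origin at its underside; leave alone
- spice_jar: spice jar with red cap, 45 mm diameter, 106 mm high, at the back on the left; origin at its underside; leave alone
- pepper_mill: wooden pepper mill, 58 mm diameter, 170 mm high, at the right end; origin at its underside; leave alone
- salt_shaker: salt shaker, 44 mm diameter, 90 mm high, at the right end; origin at its underside; leave alone
- cup: white cup, 94 mm diameter, 58 mm high, handle to one side, at the left end near the hob; origin at its underside; leave alone
There are look-alikes about, which are no part of the job. There is more than one size of the fruit_dish; the job needs the larger.

How it is judged:
On the way, in this order (a step that is already met when the one before it is completed fails the run):
1. the white dish, fruit in it, is nested in the blue dish, which still stands on the worktop about where it was, its handles well aside of the blue ones (horizontal distance between fruit_dish and peel_dish below 0.007 m and z of fruit_dish in the frame of peel_dish between 0.009 and 0.015 m and angle between the x axis of fruit_dish and the x axis of peel_dish, either way round above 0.5 rad and horizontal distance between clementine_center and fruit_dish below 0.015 m and height (world z) of peel_dish below 0.005 m and distance of peel_dish from where it was at the start of the episode below 0.04 m), for 0.2 s.
2. the nested pair is lifted off the worktop by a blue handle, not yet turned (horizontal distance between fruit_dish and peel_dish below 0.007 m and z of fruit_dish in the frame of peel_dish between 0.009 and 0.015 m and angle between the x axis of fruit_dish and the x axis of peel_dish, either way round above 0.5 rad and contact force between peel_dish and the fingers above 0.5 N and horizontal distance between clementine_center and fruit_dish below 0.015 m and height (world z) of peel_dish above 0.045 m and angle between the x axis of peel_dish and the x axis of hob_side, either way round below 0.65 rad), for 0.2 s.
At the end, for the whole second after the job is handed in: White dish nested in the blue (centres within 7 mm, 9 to 15 mm up, handles over 28 deg apart), pair held still by its right-hand blue handle, over 60 mm above the worktop, on nothing else, level within 8 deg, free blue handle pointing left within 10 deg, fruit within 15 mm of mid-dish (horizontal distance between fruit_dish and peel_dish below 0.007 m and z of fruit_dish in the frame of peel_dish between 0.009 and 0.015 m and angle between the x axis of fruit_dish and the x axis of peel_dish, either way round above 0.5 rad and contact force between peel_dish and the fingers above 0.5 N and ((x of hob_side in the frame of peel_dish above 0.1 m and x of the grasp point in the frame of peel_dish below -0.05 m) or (x of hob_side in the frame of peel_dish below -0.1 m and x of the grasp point in the frame of peel_dish above 0.05 m)) and horizontal distance between clementine_center and fruit_dish below 0.015 m and angle between the x axis of peel_dish and the y axis of hob_side, either way round below 0.175 rad and height (world z) of peel_dish above 0.06 m and angle between each of peel_dish, fruit_dish's own z axis and vertical below 0.14 rad and linear speed of peel_dish below 0.03 m/s and linear speed of clementine below 0.05 m/s and contact force between peel_dish and jam_jar below 0.1 N and contact force between peel_dish and egg_timer below 0.1 N and contact force between peel_dish and spice_jar below 0.1 N and contact force between peel_dish and pepper_mill below 0.1 N and contact force between peel_dish and salt_shaker below 0.1 N and contact force between peel_dish and cup below 0.1 N); the arm keeps its last pose, push and grip.
It fails at once if the clementine leaves the middle of the white dish (its centre more than 20 mm from the dish's centre) (horizontal distance between clementine_center and fruit_dish above 0.02 m).
It fails at once if a dish is tipped more than 14 degrees (angle between any of fruit_dish, peel_dish's own z axis and vertical above 0.245 rad).
It fails at once if a bystander is moved more than 20 mm or tipped (distance of any of jam_jar, egg_timer, spice_jar, pepper_mill, salt_shaker, cup from where it was at the start of the episode above 0.02 m or angle between any of jam_jar, egg_timer, spice_jar, pepper_mill, salt_shaker, cup's own z axis and vertical above 0.3 rad).
It also fails if it takes over 64 s, if anything falls off the work surface, if the arm or the gripper's body presses on something with over 40 N, if the wrist force passes 120 N, or if a joint passes its speed limit or range.

ROBOT

A 7-joint arm with a two-finger parallel gripper is mounted at the origin on a cart in front of the work surface, level with it; the furniture and walls round the work are solid. World frame = base frame: x ahead of the robot, y to its left, z up, the work surface at z = 0. Lengths are in m, angles in rad, forces in N, time in s.
With the tool pointing down it reaches from about 0.425 to 0.8 m from the base axis. Payload 8.3 kg.
Tool frame: the origin (TCP) lies on the front face of the gripper's body, between the roots of the fingers; the fingertips stand 73 mm ahead of it and the grasp point (between the pads) lies 54 mm ahead of it; z points along the fingers, y is the line along which they close (so a half turn about z gives the same grasp; the last joint's range is limited). The gripper opens to 85 mm and grips with 20 to 120 N. Pads are 22 mm wide; open, the fingers measure 114 mm over their backs; the gripper's body (76 mm by 85 mm) begins 54 mm behind the grasp point. The pads swing forward as they close: fully open they stand 13 mm farther back than shut.
Start: joints at [-1.385, 0.383, 0.016, 1.37, -0.006, 1.388, -0.046], TCP at [0.154, 0.606, 0.304] pointing down, gripper open.
Joint ranges: [-2.95, 2.95], [-0.25, 2.06], [-1.52, 1.56], [0.18, 2.33], [-1.44, 4.58], [0.02, 2.06], [-3.01, 3.01]. Speed limits (rad/s): [2.39, 2.39, 3.01, 3.01, 3.14, 3.14, 3.14].

INTERFACE

Orientations are given as a rotation vector (axis times angle).
In Python, from plant import r gives the robot as it stands. The module is installed in compiled form; this text tells all that it offers. Calls block until the motion is done:
- r.goto(position, orientation): joint-space move of the TCP to a pose.
- r.move_straight(position, orientation=None, rate=0.15, force_limit=None): straight line of the TCP; orientation=None keeps the orientation; rate is the mean speed in m/s. With force_limit (N) it stops when the force on the tool has changed by that much, and returns True; else False.
- r.goto_joints(angles): joint-space move.
- r.move_gripper(opening): opening from 0.0 (shut) to 1.0 (fully open); the grip force is fixed at half the most; returns when the fingers have stopped.
- r.pause(seconds).
- r.inverse_kinematics(position, orientation): joint angles nearest the present ones, or None.
- r.state(): the state.
- r.capture(name): name is "side" or "top" or "wrist"; returns the picture (384x512x3 uint8, red, green, blue); there is no depth.
- r.camera_model(name): a dict with "mtx" (3x3 intrinsics, pixels), "extrinsics" (4x4, takes a point from camera to world coordinates). Camera axes: x right, y down, z forward; pixel columns grow to the right and rows downward; lengths in m; the calibration is good to about 2 mm. The wrist camera is an equidistant fisheye: a pixel r from the principal point sees the ray r / f radians off the axis. A picture is of the moment at which its call begins: read the wrist's pose just before it. camera_model takes no time and is no camera call; for the wrist camera it gives the pose at the moment of the call.
A pose or a line that the arm cannot do raises r.MotionError and nothing moves.
- r.sign_off(): hands the job in; it is judged then, once.
The state is a dict: "t": time; "qpos": joint angles; "joint_velocities": joint speeds; "joint_efforts": joint torques, N m; "eef_pos": TCP position; "eef_rot": TCP orientation; "force": force on the tool from outside, world axes, zero at the start; "wrist_torque": the same for the moment, N m; "gripper_width": opening from 0.0 (shut) to 1.0 (fully open); "gripper_force": force on a finger pad.
Only numpy, scipy, OpenCV 4.12 (cv2) and the standard library are available. Lean on these libraries where they do the work, as an engineer would, in place of code of your own. Each camera call takes 0.05 s, during which the arm holds its last target. There are 200 camera calls.

## Working session

There is one attempt and no reset: what is moved stays moved. The work goes in short steps, each a Python script; the robot and the scene stay as the last script left them, time stands still between calls to the robot, and variables do not carry over. Pictures are saved under pics/ and viewed, at most 10 in all, crops included, and the job is handed in when it is done.

```bash
mkdir -p pics
python3 - <<'E'
from plant import r
import cv2,numpy as np
a=r.capture("top");b=r.capture("side")
np.save('top0.npy',a);np.save('side0.npy',b)
cv2.imwrite('pics/top0.png',a[...,::-1]);cv2.imwrite('pics/side0.png',b[...,::-1])
for n in("top","side","wrist"):print(n,{k:np.round(v,3).tolist() for k,v in r.camera_model(n).items()})
s=r.state();print(s['t'],s['eef_pos'],s['eef_rot'],s['gripper_width'])
E
```

```text
top {'mtx': [[363.541, 0.0, 256.548], [0.0, 363.541, 191.595], [0.0, 0.0, 1.0]], 'extrinsics': [[0.011, -0.991, 0.133, 0.388], [-1.0, -0.015, -0.023, 0.063], [0.024, -0.133, -0.991, 1.156], [0.0, 0.0, 0.0, 1.0]]}
side {'mtx': [[350.502, 0.0, 251.849], [0.0, 350.502, 192.923], [0.0, 0.0, 1.0]], 'extrinsics': [[-0.998, -0.044, 0.047, 0.494], [-0.063, 0.502, -0.862, 0.921], [0.014, -0.864, -0.504, 0.586], [0.0, 0.0, 0.0, 1.0]]}
wrist {'mtx': [[297.319, 0.0, 257.266], [0.0, 297.319, 189.914], [0.0, 0.0, 1.0]], 'extrinsics': [[0.247, 0.919, 0.308, 0.074], [0.969, -0.233, -0.08, 0.625], [-0.002, 0.319, -0.948, 0.373], [0.0, 0.0, 0.0, 1.0]]}
0.1 [0.15376375 0.60543452 0.30297114] [-3.89640993e-01 -3.11711233e+00  2.78793744e-03] 1.0011975549765586
```

View pics/top0.png

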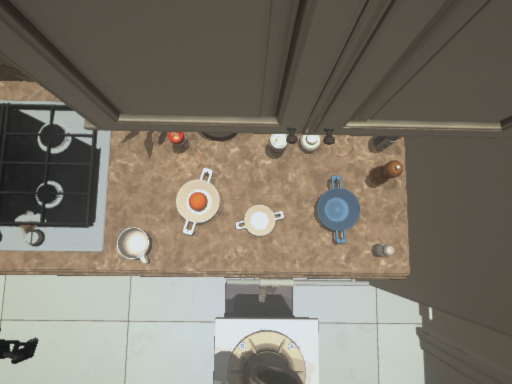

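View pics/side0.png

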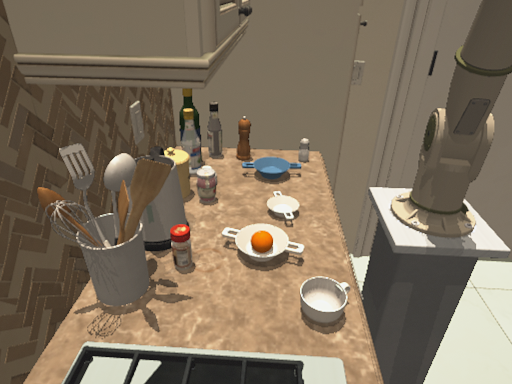

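The top view shows the white dish with fruit at (198,202) and its handles at (189,228) and (207,174). The blue dish is at (338,210), with handles at (340,237) and (336,182). The small look-alike is at (260,220), and the cup is at (134,243). Next I segment the dishes and cast the pixels onto the rim plane.

```bash
cat > h.py <<'E'
from plant import r
import numpy as np,cv2
from scipy.spatial.transform import Rotation as R
def cast(name,px,z,cm=None):
    cm=cm or r.camera_model(name);K=np.array(cm['mtx']);E=np.array(cm['extrinsics'])
    p=(np.atleast_2d(px)-K[:2,2])/[K[0,0],K[1,1]]
    if name=='wrist':
        t=np.linalg.norm(p,axis=1,keepdims=True);p=p/np.maximum(t,1e-9)
        d=np.c_[p*np.sin(t),np.cos(t)]
    else: d=np.c_[p,np.ones(len(p))]
    d=d@E[:3,:3].T
    return E[:3,3]+d*((z-E[2,3])/d[:,2:3])
def rot(yaw): return (R.from_euler('z',yaw)*R.from_euler('x',np.pi)).as_rotvec()
def blob(mask,seed):
    n,l,s,c=cv2.connectedComponentsWithStats(mask.astype(np.uint8),connectivity=8)
    ys,xs=np.nonzero(l);i=np.argmin((xs-seed[0])**2+(ys-seed[1])**2)
    m=(l==l[ys[i],xs[i]]).astype(np.uint8)
    cs,_=cv2.findContours(m,cv2.RETR_EXTERNAL,cv2.CHAIN_APPROX_NONE)
    return cv2.drawContours(np.zeros_like(m),cs,-1,1,-1)
def pose(name,m,z=0.040,cm=None):
    ys,xs=np.nonzero(m);P=cast(name,np.c_[xs,ys],z,cm)[:,:2]
    c=P.mean(0);w,v=np.linalg.eigh(np.cov((P-c).T));a=v[:,1];a=a*np.sign(a[0])
    u=(P-c)@a;q=(P-c)@[-a[1],a[0]]
    return c,np.arctan2(a[1],a[0]),np.array([u.min(),u.max(),q.min(),q.max()])
E
python3 - <<'E'
from h import *
a=np.load('top0.npy');h=cv2.cvtColor(a,cv2.COLOR_RGB2HSV)
for p in[(198,202),(189,228),(207,174),(182,202),(215,210),(228,205),(190,190),(338,210),(340,237),(300,205),(260,220),(241,225)]:print(p,h[p[1],p[0]])
H,S,V=[h[...,i].astype(int) for i in range(3)]
blue=(H>95)&(H<125)&(S>90)
white=(V>140)&(S<110)
white|=(H<14)&(S>190)&(V>150)
vis=a.copy()
for n,m,s in(('blue',blue,(338,210)),('white',white,(182,202)),('small',white,(260,220)),('cup',white,(125,243))):
    b=blob(m,s);print(n,b.sum(),[np.round(x,4) for x in pose('top',b)])
    cs,_=cv2.findContours(b,0,1);cv2.drawContours(vis,cs,-1,(0,255,0),1)
for n,p,z in(('jam',(278,141),.099),('timer',(311,142),.062),('spice',(177,138),.106),('mill',(393,169),.17),('salt',(389,251),.09),('cupc',(134,243),.058)):print(n,cast('top',p,z).round(3))
cv2.imwrite('pics/v1.png',cv2.resize(vis[150:270,100:420,::-1],None,fx=2.5,fy=2.5,interpolation=0))
E
```

```text
(198, 202) [ 12 170 219]
(189, 228) [ 16  79 146]
(207, 174) [15 64 95]
(182, 202) [ 20  43 220]
(215, 210) [ 20  39 220]
(228, 205) [ 16  79 178]
(190, 190) [ 19  46 216]
(338, 210) [103  86 177]
(340, 237) [ 14  68 109]
(300, 205) [ 16  79 149]
(260, 220) [108  14 236]
(241, 225) [ 16  75 157]Traceback (most recent call last):
  File "<stdin>", line 10, in <module>
  File "h.py", line 16, in blob
    ys,xs=np.nonzero(l);i=np.argmin((xs-seed[0])**2+(ys-seed[1])**2)
                          ~~~~~~~~~^^^^^^^^^^^^^^^^^^^^^^^^^^^^^^^^^
    return _wrapfunc(a, 'argmin', axis=axis, out=out, **kwds)
    return bound(*args, **kwds)
ValueError: attempt to get argmin of an empty sequence
```

```bash
cat > seg.py <<'E'
from h import *
def masks(a):
    h=cv2.cvtColor(a,cv2.COLOR_RGB2HSV);H,S,V=[h[...,i].astype(int) for i in range(3)]
    return (H>95)&(H<125)&(S>50), ((V>135)&(S<58))|((H<16)&(S>130)&(V>150))
E
python3 - <<'E'
from seg import *
a=np.load('top0.npy');blue,white=masks(a)
vis=a.copy()
for n,m,s in(('blue',blue,(338,210)),('white',white,(182,202)),('small',white,(260,220)),('cup',white,(125,243))):
    b=blob(m,s);print(n,b.sum(),[np.round(x,4) for x in pose('top',b)])
    cs,_=cv2.findContours(b,0,1);cv2.drawContours(vis,cs,-1,(0,255,0),1)
for n,p,z in(('jam',(278,141),.099),('timer',(311,142),.062),('spice',(177,138),.106),('mill',(393,169),.17),('salt',(389,251),.09),('cupc',(134,243),.058)):print(n,cast('top',p,z).round(3))
cv2.imwrite('pics/v1.png',cv2.resize(vis[150:270,100:420,::-1],None,fx=2.5,fy=2.5,interpolation=0))
E
```

```text
blue 1630 [array([ 0.4877, -0.2165]), np.float64(0.0689), array([-0.1022,  0.1041, -0.0643,  0.0639])]
white 1817 [array([0.5069, 0.2186]), np.float64(-0.2921), array([-0.1067,  0.1083, -0.0681,  0.0675])]
small 965 [array([0.4503, 0.0279]), np.float64(-1.318), array([-0.0764,  0.0777, -0.0501,  0.0494])]
cup 894 [array([0.374 , 0.4081]), np.float64(0.637), array([-0.0706,  0.0519, -0.0486,  0.0481])]
jam [[ 0.684 -0.024  0.099]]
timer [[ 0.693 -0.13   0.062]]
spice [[0.686 0.276 0.106]]
mill [[ 0.59 -0.34  0.17]]
salt [[ 0.362 -0.351  0.09 ]]
cupc [[0.376 0.4   0.058]]
```

View pics/v1.png

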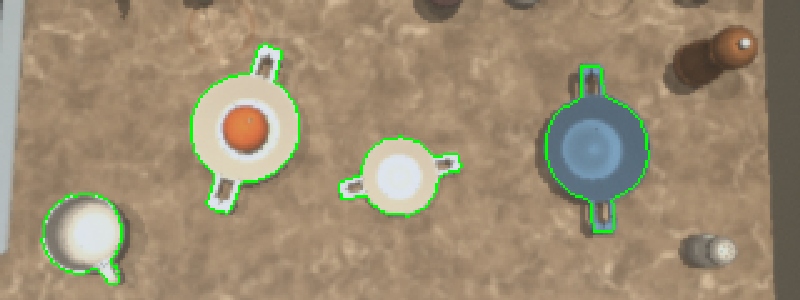

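The contours trace all four items. Measured half-lengths are 106/68 mm (white) and 103/64 mm (blue), against the given 106/67. The look-alike is smaller at 77/50. I now check IK for the whole plan.

```bash
cat > plan.py <<'E'
from seg import *
W=np.array([.507,.2186]);wy=-.292
B=np.array([.488,-.2165]);by=.069
py=by-np.radians(80)
d=lambda y:np.array([np.cos(y),np.sin(y)])
GZ=0.088; L=0.082
def tcp(c,yaw,z): return [*(c-L*d(yaw)),z+GZ]
E
python3 - <<'E'
from plan import *
s=r.state();print(s['qpos'],R.from_rotvec(s['eef_rot']).as_matrix().round(2).tolist())
F=np.array([.48,0.]);fy=np.pi/2
for k in(-1,0,1):
  for n,c,y,z in(('grasp',W,wy,0),('up',W,wy,.12),('over',B,py,.12),('place',B,py,.012),('bl',B,by,0),('blup',B,by,.1),('mid',(B+F)/2,.8,.1),('fin',F,fy,.1)):
    q=r.inverse_kinematics(tcp(c,y,z),rot(y+k*np.pi));print(k,n,None if q is None else np.round(q,2))
E
```

```text
[-1.38492229  0.38413385  0.01639356  1.37109402 -0.00633273  1.38820177
 -0.04647717] [[-0.97, 0.25, -0.0], [0.25, 0.97, -0.0], [-0.0, -0.0, -1.0]]
-1 grasp [-0.83  0.34  0.3   1.98 -0.13  0.84  0.81]
-1 up [-0.87  0.17  0.33  1.87 -0.06  1.11  0.76]
-1 over [-0.72  0.27  1.09  1.91 -0.27  1.12  0.72]
-1 place [-0.32  0.35  0.63  2.   -0.26  0.87  0.7 ]
-1 bl [ 0.61  0.29 -0.2   2.04  0.08  0.82  2.  ]
-1 blup [ 0.62  0.14 -0.2   1.95  0.03  1.05  2.04]
-1 mid [-0.82  0.3   1.3   2.   -0.32  1.08  3.  ]
-1 fin [-0.98  0.5   1.38  1.93 -0.54  1.16 -2.53]
0 grasp [-1.57  0.82  1.36  2.01 -0.91  1.13 -1.67]
0 up [-1.67  0.47  1.38  1.9  -0.5   1.19 -1.97]
0 over [-0.88  0.45  1.38  1.91 -0.48  1.19 -2.22]
0 place [-0.79  0.77  1.36  2.01 -0.86  1.12 -1.94]
0 bl [-0.34  0.4   0.91  2.08 -0.42  0.86 -0.69]
0 blup [-0.39  0.17  0.91  1.98 -0.16  1.05 -0.91]
0 mid [-0.84  0.33  1.34  2.   -0.36  1.09 -0.11]
0 fin [-0.73  0.27  0.97  1.93 -0.25  1.07  0.34]
1 grasp [-0.83  0.34  0.3   1.98 -0.13  0.84  0.81]
1 up [-0.87  0.17  0.33  1.87 -0.06  1.11  0.76]
1 over [-0.72  0.27  1.09  1.91 -0.27  1.12  0.72]
1 place [-0.32  0.35  0.63  2.   -0.26  0.87  0.7 ]
1 bl [ 0.61  0.29 -0.2   2.04  0.08  0.82  2.  ]
1 blup [ 0.62  0.14 -0.2   1.95  0.03  1.05  2.04]
1 mid [-0.82  0.3   1.3   2.   -0.32  1.08  3.  ]
1 fin [-0.98  0.5   1.38  1.93 -0.54  1.16 -2.53]
```

Run:
```python
from plan import *
o=rot(wy-np.pi)
r.goto(tcp(W,wy,.12),o)
a=r.capture('wrist')
r.move_straight(tcp(W,wy,0),o,rate=.08,force_limit=12)
print(r.state()['eef_pos'],tcp(W,wy,0))
r.move_gripper(0.0)
s=r.state();print(s['t'],s['gripper_width'],s['gripper_force'],s['force'])
r.move_straight(tcp(W,wy,.02),o,rate=.03);r.pause(.3)
s=r.state();print(s['t'],s['gripper_width'],s['gripper_force'],s['force'],s['wrist_torque'])
a=r.capture('side');b=r.capture('top');np.save('top1.npy',b)
cv2.imwrite('pics/s1.png',np.hstack([cv2.resize(a[190:290,200:330],(400,308)),cv2.resize(b[150:250,130:260],(400,308))])[...,::-1])
```

```text
[0.42874193 0.24238906 0.08844507] [np.float64(0.42847105549355513), np.float64(0.24220518745326333), 0.088]
4.0417 0.3624998046127663 59.018765687942505 [-1.62998635  0.01391218  2.82249621]
5.1583 0.36297902443811714 59.46806252002716 [ 0.55933927 -0.70945843 -2.54793225] [0.04302827 0.2090464  0.01987681]
```

View pics/s1.png

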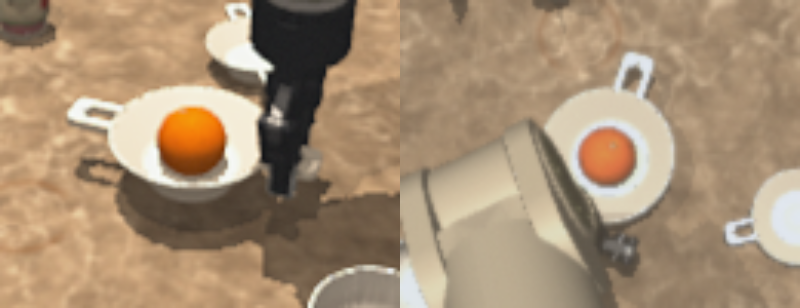

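Held with the jaws at 0.363 open. The side crop shows the dish off the worktop, about level, with the fruit centred. I triangulate the far handle for sag, then carry it over the blue dish.

```bash
cat >> h.py <<'E'
def tri(p,q):
    o=[];D=[]
    for n,x in(('top',p),('side',q)):
        c=np.array(r.camera_model(n)['extrinsics'])[:3,3];e=cast(n,x,0.)[0]-c;o.append(c);D.append(e/np.linalg.norm(e))
    t=np.linalg.lstsq(np.c_[D[0],-D[1]],o[1]-o[0],rcond=None)[0]
    a,b=o[0]+t[0]*D[0],o[1]+t[1]*D[1];return (a+b)/2,np.linalg.norm(a-b)
E
python3 - <<'E'
from plan import *
print(tri((206.3,174),(231.3,227.5)), 'expect far handle xy',W+.087*d(wy),'z .057')
r.move_straight(tcp(W,wy,.09),rot(wy-np.pi),rate=.06)
r.move_straight(tcp((W+B)/2,(wy+py)/2,.09),rot((wy+py)/2-np.pi),rate=.1)
r.move_straight(tcp(B,py,.09),rot(py-np.pi),rate=.1)
r.pause(.4)
s=r.state();print(s['t'],s['gripper_width'],s['gripper_force'],s['force'],s['wrist_torque'],s['eef_pos'],tcp(B,py,.09))
a=r.capture('side');b=r.capture('top');w=r.capture('wrist')
for n,x in zip(('side2','top2','wrist2'),(a,b,w)):np.save(n,x)
x=lambda i,s:cv2.resize(i,s)
cv2.imwrite('pics/s2.png',np.vstack([np.hstack([x(a[110:210,210:340],(400,300)),x(b[150:250,270:400],(400,300))]),np.hstack([x(w,(400,300)),np.zeros((300,400,3),np.uint8)])])[...,::-1])
E
```

```text
(array([0.58693158, 0.19230928, 0.05416862]), np.float64(0.0027188435226712542)) expect far handle xy [0.59031729 0.19355547] z .057
11.0917 0.3618592957450457 59.48007881641388 [ 0.75593351 -0.52636944 -1.8360246 ] [0.13904754 0.08106176 0.00772291] [ 0.46823151 -0.13687913  0.17800753] [np.float64(0.46822711037961506), np.float64(-0.13691964541383295), 0.178]
```

View pics/s2.png

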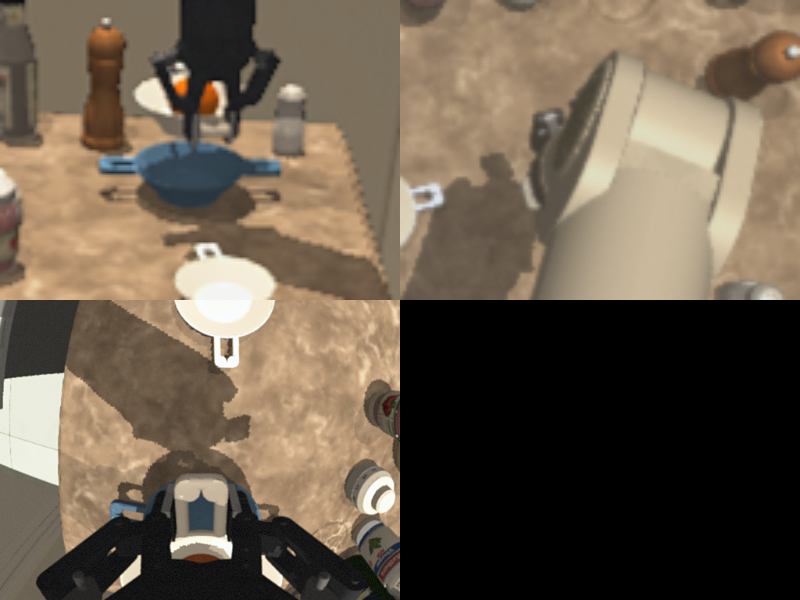

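Run:
```python
from plan import *
w=np.load('wrist2.npy');
for c in (250,256,262):
    print(w[212:240,c].mean(1).astype(int))
s=r.state()
for row in(218,222,226):
    p=cast('wrist',(256,row),.09+.042)[0];print(row,p,'dist from B along handle',(p[:2]-B)@-d(py),(p[:2]-B)@[-d(py)[1],d(py)[0]])
```

```text
[ 61  62  63  63  65  63  60  60  54  65  89 111 108 107 113 119 133 145
 164 172 175 180 188 190 190 183 184 178]
[ 67  66  63  65  63  62  61  59  60  71  92 103 106 111 117 116 123 145
 163 172 178 185 188 186 186 187 187 178]
[ 69  65  68  58  63  59  59  62  61  72  92 106 106 113 115 123 139 148
 164 171 176 183 187 190 184 187 182 182]
218 [ 0.45991531 -0.10828115  0.132     ] dist from B along handle 0.11179768500866066 -0.0011608506356563832
222 [ 0.46036689 -0.1101146   0.132     ] dist from B along handle 0.1099094428140507 -0.0011647111014369028
226 [ 0.46082404 -0.11197099  0.132     ] dist from B along handle 0.10799759358356337 -0.001168686032458826
```

Run:
```python
from plan import *
o=rot(py-np.pi)
print(r.move_straight(tcp(B,py,.03),o,rate=.06,force_limit=10))
print(r.move_straight(tcp(B,py,.0115),o,rate=.02,force_limit=6))
r.pause(.2);s=r.state();print(s['eef_pos'][2]-GZ,s['force'],s['wrist_torque'])
a=r.capture('side');np.save('side3',a)
cv2.imwrite('pics/s3.png',cv2.resize(a[110:210,210:340],(780,600))[...,::-1])
```

```text
False
True
0.011761931442634738 [1.26129986 0.63358236 5.60610559] [-0.07571122 -0.37516614  0.05577562]
```

View pics/s3.png

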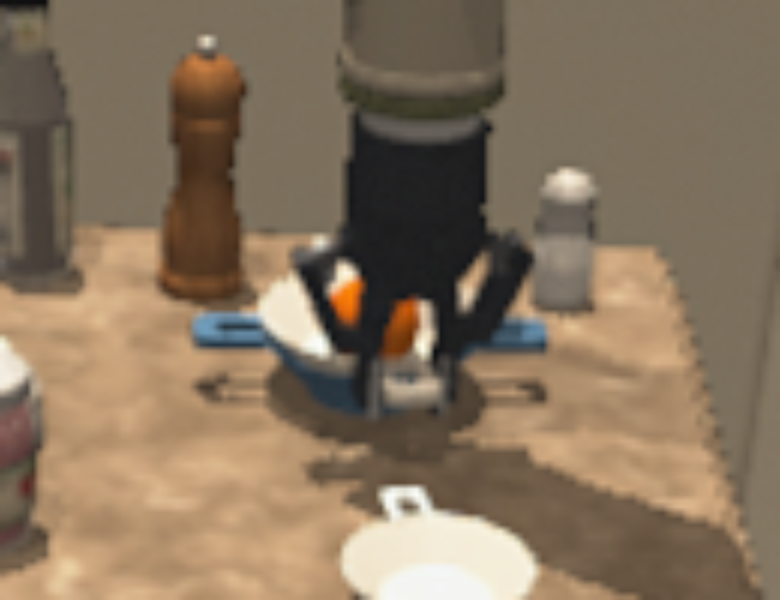

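Contact came at 11.8 mm, the nested height, and the white dish is in the blue one. Now I release, back off and look again.

Run:
```python
from plan import *
o=rot(py-np.pi)
r.move_gripper(1.0)
r.move_straight(tcp(B,py,.12),o,rate=.12)
p=np.array(tcp(B,py,.15));p[1]+=.25
r.move_straight(p,o,rate=.25)
b=r.capture('top');np.save('top4',b);a=r.capture('side')
blue,white=masks(b)
print(r.state()['t'],'white',[x.round(4) for x in map(np.array,pose('top',blob(white,(330,205)),z=.053))])
m=blob(blue|white,(338,210));ys,xs=np.nonzero(m)
P=cast('top',np.c_[xs,ys],.042)[:,:2]-B
for nm,mm in(('blue',blue),('white',white)):
    ys,xs=np.nonzero(mm&(m>0));Q=cast('top',np.c_[xs,ys],.04 if nm=='blue' else .052)[:,:2];q=Q-B;n=np.linalg.norm(q,axis=1)
    k=(n>.078)&(n<.115);t=np.arctan2(q[k,1],q[k,0]);t2=.5*np.angle(np.exp(2j*t).mean());print(nm,k.sum(),t2)
    a1=np.abs(np.angle(np.exp(1j*(t-t2))))<1
    print(Q[k][a1].mean(0),Q[k][~a1].mean(0))
x=lambda i,s:cv2.resize(i,s)
cv2.imwrite('pics/s4.png',np.hstack([x(a[110:210,210:340],(400,300)),x(b[150:250,270:400],(400,300))])[...,::-1])
```

```text
16.3833 white [array([ 0.4878, -0.2159]), np.float64(-1.3351), array([-0.1062,  0.1065, -0.071 ,  0.0782])]
blue 103 0.06537624914752245
[ 0.58133052 -0.21071951] [ 0.39558232 -0.22285695]
white 181 -1.3179970526299007
[ 0.51022448 -0.30631173] [ 0.47228629 -0.13673932]
```

View pics/s4.png

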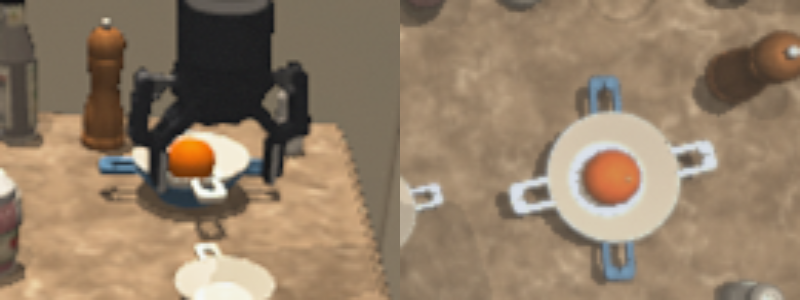

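The pair is nested: centres within about 1 mm, handles about 80° apart and the fruit centred. Blue has not moved (yaw 0.065). Now I grip the near blue handle and lift.

Run:
```python
from plan import *
by=.0654;B=np.array([.4885,-.2168]);o=rot(by)
r.goto(tcp(B,by,.12),o)
print(r.move_straight(tcp(B,by,0),o,rate=.08,force_limit=12),r.state()['eef_pos'],tcp(B,by,0))
r.move_gripper(0.0)
s=r.state();print(s['t'],s['gripper_width'],s['gripper_force'],s['force'])
r.move_straight(tcp(B,by,.03),o,rate=.03);r.pause(.3)
s=r.state();print(s['t'],s['gripper_width'],s['gripper_force'],s['force'],s['wrist_torque'])
a=r.capture('side');b=r.capture('top')
x=lambda i,s:cv2.resize(i,s)
cv2.imwrite('pics/s5.png',np.hstack([x(a[110:210,210:340],(400,300)),x(b[150:250,270:400],(400,300))])[...,::-1])
```

```text
False [ 0.4069795  -0.22223781  0.08840742] [np.float64(0.40667530106407707), np.float64(-0.22215897789187197), 0.088]
19.8667 0.3594206820181462 59.01757478713989 [0.06239885 0.6799586  3.39814125]
21.3167 0.3585960639721639 59.49946582317352 [ 0.72453798  0.34293207 -2.9987017 ] [ 0.00931397  0.22138137 -0.03418632]
```

View pics/s5.png

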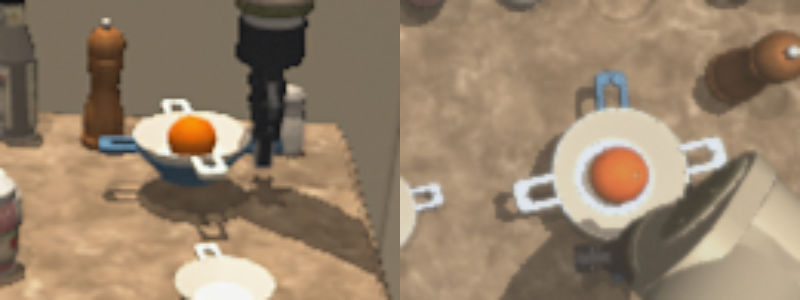

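The pair hangs about level, the fruit is centred and the white handles are clear of the gripper. I lift on to about 0.10 m, then move and turn.

Run:
```python
from plan import *
by=.0654;B=np.array([.4885,-.2168]);o=rot(by)
print(tri((338.6,180),(248,157.7)),'expect',B+.088*d(by),'z .067')
r.move_straight(tcp(B,by,.1),o,rate=.05);r.pause(.5)
M=np.array([.488,-.1]);F=np.array([.48,0.])
r.move_straight(tcp(M,by,.1),o,rate=.08)
for i in(1,2,3,4):
    y=by+(np.pi/2-by)*i/4;r.move_straight(tcp(M+(F-M)*i/4,y,.1),rot(y),rate=.05)
r.pause(.6)
s=r.state();print(s['t'],s['gripper_width'],s['force'],s['wrist_torque'],s['eef_pos'],s['joint_velocities'])
a=r.capture('side');b=r.capture('top');np.save('top6',b);np.save('side6',a)
cv2.imwrite('pics/s6.png',np.hstack([cv2.resize(a[90:290,150:350],(400,400)),cv2.resize(b[130:280,180:330],(400,400))])[...,::-1])
```

```text
(array([ 0.57300948, -0.21245749,  0.06684293]), np.float64(0.0016330227295732929)) expect [ 0.57631187 -0.2110489 ] z .067
28.2167 0.35817135595353283 [ 1.02123072  0.73660977 -2.61195279] [-0.25151285  0.01014181 -0.02669335] [ 0.48001469 -0.08195256  0.18800823] [-1.88529491e-03  8.63357313e-04  8.98572634e-05 -3.66601654e-04
  2.53104137e-04  8.28407154e-05 -1.04863348e-03]
```

View pics/s6.png

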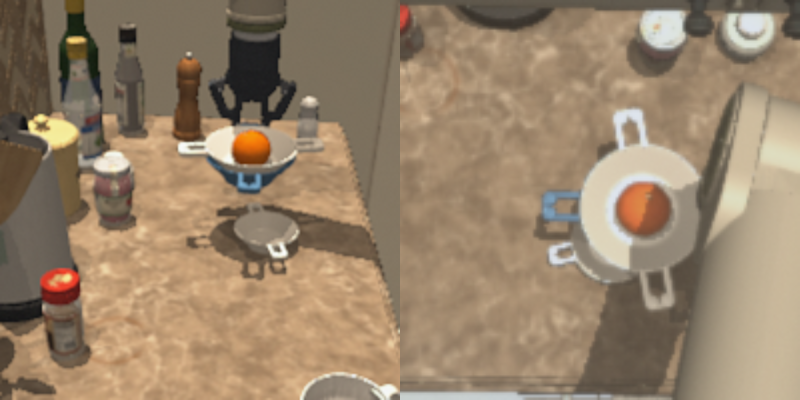

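The free blue handle points left at top pixel (241,208). The fruit is centred and the pair is held from the right, clear of everything. I check the angle and sag, then hand in.

Run:
```python
from plan import *
b=np.load('top6.npy');a=np.load('side6.npy')
def c(m,x0,x1,y0,y1):
    ys,xs=np.nonzero(m[y0:y1,x0:x1]);return xs.mean()+x0,ys.mean()+y0
p=c(masks(b)[0],232,246,198,216);q=c(masks(a)[0],267,283,175,186)
t,e=tri(p,q);print(p,q,t,e);v=t[:2]-r.state()['eef_pos'][:2]
ang=np.degrees(np.arctan2(v[1],v[0]));print(ang,'span',np.linalg.norm(v),'sag z vs .137')
if abs(ang-90)<6 and abs(t[2]-.137)<.014: print(r.sign_off())
```

```text
(np.float64(238.22222222222223), np.float64(206.875)) (np.float64(274.3333333333333), np.float64(180.65873015873015)) [0.48025575 0.09026963 0.14103198] 0.0005985074046112982
89.91639785652414 span 0.17224674645011287 sag z vs .137
the job is handed in; nothing more can be done
None
```

I handed the job in at about 28 s with the white dish and clementine nested in the blue dish. The pair was held about level by its right-hand blue handle, about 0.10 m above the worktop, with the free blue handle within 1° of pointing left to the hob. The sign-off gave no verdict.

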